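# Lay out the bench for grinding a sample

## Task

Lay out the bench for grinding a sample: stand the amber bottle to the left of the mortar and the small vial to its right (as you face the bench), and lay the pestle crosswise in front of the mortar on your side, pointing left and right, each with its middle 8 cm from the middle of the mortar. Put the covered petri dish flat on the middle of the wooden case's closed lid, and stand the brass weight upright on the middle of the dish to hold it down. Leave the mortar, the roll of tape and the weighing boats where they stand.

Things in the scene. Friction and masses are not known exactly. Their poses are not given: they have to be found in the camera images.
- mortar: White porcelain mortar standing on the bench, an open cone-shaped cup 42 mm high, 68 mm across the rim and 46 mm across the foot. The reference for three of the things; loose (0.38 kg), not to be moved. Origin: centre of its underside, on the bench. Its axes at the start are the world's: +y is left as seen from the robot, -y right, -x the side in front, towards the robot.
- case: Closed dark wooden case with a small brass clasp on its long front side, 72 x 150 mm, about 41 mm high, long side along its y, fixed to the bench; turned up to 0.3 rad. Between it and the mortar stands a fixed balance, 0.31 m high, y -0.16 to 0.09, tall from x = 0.55 on, its low display from x = 0.43: go round in front. Origin: centre of its underside.
- case_lid (a point): Centre of the flat top of the wooden case's lid, 41 mm above the bench, axes as the case: x front to back, y along its length, z up.
- bottle: Round amber bottle with a white screw cap, standing: body 35 mm in diameter up to 56 mm, cap 22 mm in diameter, 71 mm high in all, about 0.055 kg. Origin: centre of its underside, z up its axis.
- vial: Small upright sample vial, 23 mm in diameter, 51 mm high with its screw cap (the only one standing loose); grasp the body below 40 mm. About 0.02 kg. Origin: centre of its underside, z up its axis.
- pestle: White porcelain pestle lying on its side, 98 mm long, 24 mm high and 20 mm wide where it is grasped; lies steadily. 0.12 kg. Origin: midway along it, at its underside; its y is its length. At the start its length lies within 0.35 rad of left-right.
- dish: Low round covered petri dish, a brown disc with clear rim and lid, 12 mm high, 57 mm across where the fingers meet it (62 mm over the outermost clear rim). Its top bears a weight. 0.018 kg. Origin: centre of its underside, z up.
- weight: Brass weight with a knob, standing, 22 mm in diameter, 36 mm high, about 0.1 kg; may be gripped anywhere up its height as a 22 mm cylinder. Origin: centre of its underside, z up its axis.
- tape: Bystander: beige roll of label tape lying flat, 62 mm in diameter, 20 mm high. Loose; leave it alone. Origin: centre of its underside.
- boats: Bystander: stack of square white weighing boats, 70 x 70 mm, 25 mm high. Loose; leave it alone. Origin: centre of its underside.
Things that resemble listed ones, but are neither listed nor needed, are in the scene too. Several things look just like the bottle: the one meant starts farthest to the robot's left.

How it is judged:
By the outcome, as a careful person would: the job done as asked, in the order asked, and still so for the second after the job is handed in, with the robot touching nothing.
It also fails if it takes over 136 s, if anything falls off the work surface, if the arm or the gripper's body presses on something with over 40 N, if the wrist force passes 120 N, or if a joint passes its speed limit or range.

## Robot

A 6-joint arm with a two-finger parallel gripper is mounted at the origin on a cart in front of the work surface, level with it; the furniture and walls round the work are solid. World frame = base frame: x ahead of the robot, y to its left, z up, the work surface at z = 0. Lengths are in m, angles in rad, forces in N, time in s.
With the tool pointing down it reaches from about 0.275 to 0.75 m from the base axis. Payload 10.2 kg.
Tool frame: the origin (TCP) lies midway between the tips of the shut fingers; the grasp point (between the pads) lies 19 mm behind it (env.hold_point_z is the distance from the TCP to the grasp point, in m); z points along the fingers, y is the line along which they close (so a half turn about z gives the same grasp; the last joint's range is limited). The gripper opens to 85 mm and grips with 20 to 120 N. Pads are 22 mm wide; open, the fingers measure 114 mm over their backs; the gripper's body (76 mm by 85 mm) begins 54 mm behind the grasp point. The pads swing forward as they close: fully open they stand 13 mm farther back than shut.
Start: joints at [-1.468, 0.313, 1.498, -0, 1.331, -0.223], TCP at [0.168, -0.497, 0.231] pointing down, gripper open.
Joint ranges: [-2.94, 2.94], [-0.97, 2.17], [0.19, 2.56], [-1.23, 4.37], [0.02, 3.11], [-2.88, 2.88]. Speed limits (rad/s): [2.39, 2.39, 3.01, 3.14, 3.14, 3.14].

## Interface

Orientations are given as a unit quaternion [x, y, z, w].
In Python, from bench import env, kinematics, monitor, eyes, job gives the robot as it stands. The module is installed in compiled form; this text tells all that it offers. Calls block until the motion is done:
- env.reach(position, orientation): joint-space move of the TCP to a pose.
- env.movel(position, velocity=0.15, frame=None, guard=None): straight line of the TCP; frame=None keeps the orientation; velocity is the mean speed in m/s. With guard (N) it stops when the force on the tool has changed by that much, and returns True; else False.
- env.set_joints(angles): joint-space move.
- env.release() and env.close_gripper(effort=None): open the fingers fully, or close them until they stop; effort is the grip in N (None keeps the last).
- env.hold(seconds).
- kinematics.ik(position, orientation): joint angles nearest the present ones, or None.
- monitor.sense(): the state.
- eyes.grab_frame(name): name is "side" or "top" or "wrist"; returns a dict with "frame" (384x512x3 uint8, red, green, blue), "mtx" (3x3 intrinsics, pixels), "view" (4x4, takes a point from world to camera coordinates). Camera axes: x right, y down, z forward; pixel columns grow to the right and rows downward; lengths in m; the calibration is good to about 2 mm. A picture is of the moment at which its call begins. There is no depth.
A pose or a line that the arm cannot do raises env.MotionError and nothing moves.
- job.hand_in(): hands the job in, once; it reports no verdict.
The state is a dict: "clock": time; "joints": joint angles; "qvel": joint speeds; "joint_efforts": joint torques, N m; "position": TCP position; "ee_rot": TCP orientation; "contact_force": force on the tool from outside, world axes, zero at the start; "ft_torque": the same for the moment, N m; "finger_gap": opening from 0.0 (shut) to 1.0 (fully open).
Only numpy, scipy, OpenCV 4.12 (cv2) and the standard library are available. Lean on these libraries where they do the work, as an engineer would, in place of code of your own. Each camera call takes 0.05 s, during which the arm holds its last target. There are 200 camera calls.

## Working session

There is one attempt and no reset: what is moved stays moved. The work goes in short steps, each a Python script; the robot and the scene stay as the last script left them, time stands still between calls to the robot, and variables do not carry over. Pictures are saved under pics/ and viewed, on a budget of 14 in all, crops included, one or two more only if the job needs it, and the job is handed in when it is done.

```bash
mkdir -p pics
cat > h.py <<'E'
import numpy as np, cv2
from bench import env, kinematics, monitor, eyes, job
def grab(n):
    f=eyes.grab_frame(n); np.savez(f'{n}.npz',**{k:np.array(v) for k,v in f.items()}); return f
def ray(f,u,v,z):
    K=np.array(f['mtx']);V=np.array(f['view']);R=V[:3,:3];c=-R.T@V[:3,3]
    d=R.T@np.linalg.inv(K)@np.array([u,v,1.]); return c+d*(z-c[2])/d[2]
def proj(f,p):
    K=np.array(f['mtx']);V=np.array(f['view']);q=K@(V[:3,:3]@np.array(p)+V[:3,3]); return q[:2]/q[2]
def save(img,name,s=1):
    cv2.imwrite('pics/'+name,cv2.resize(cv2.cvtColor(np.ascontiguousarray(img),cv2.COLOR_RGB2BGR),None,fx=s,fy=s,interpolation=cv2.INTER_CUBIC))
E
python3 - <<'E'
from h import *
for n in('top','side'):
    f=grab(n); save(f['frame'],n+'0.png',1.55); V=np.array(f['view']); print(n,-V[:3,:3].T@V[:3,3],V[2,:3],ray(f,256,192,0),ray(f,0,0,0),ray(f,511,383,0))
print(monitor.sense()['clock'],env.hold_point_z)
E
```

```text
top [ 0.33153646 -0.07518663  1.80339401] [ 0.11671476 -0.01598246 -0.99303687] [ 0.52306983 -0.13198071  0.        ] [1.30578318 0.93607175 0.        ] [-0.19675833 -1.11552383  0.        ]
side [ 0.18613044 -1.2048788   0.55503123] [ 0.28829535  0.87646706 -0.38560508] [0.59371084 0.0305867  0.        ] [  2.78840482 -12.62023286   0.        ] [ 0.75308704 -0.8851277   0.        ]
0.1 0.0187
```

View pics/top0.png

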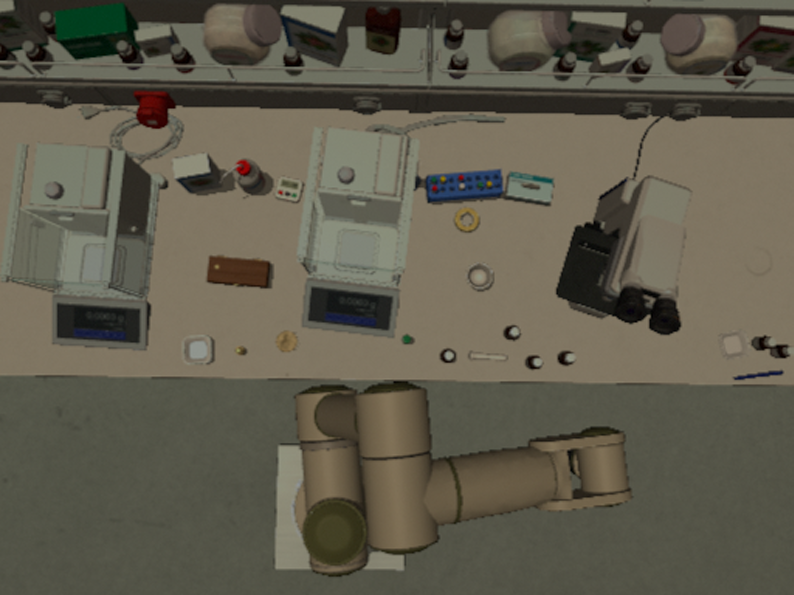

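View pics/side0.png

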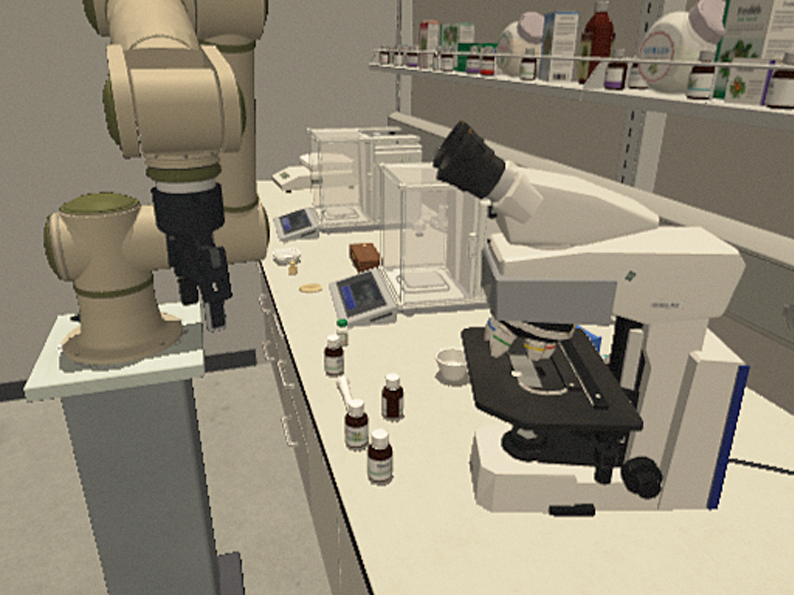

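Top view (display px): mortar (480,277), tape (467,219), case (238,271), boats (198,350), weight (240,351), dish (287,341), green-capped vial (408,340) and pestle (488,356). The bottle look-alikes are at (448,356), (512,332), (535,362), (568,358) and two near (770,345). The one farthest left is (448,356). I'll confirm that in a crop.

Run:
```python
from h import *
f=dict(np.load('top.npz'))
for n,u,v,z in [('mortar',480,277,.042),('tape',467,219,.02),('case',238,271,.041),('caseTL',208,257,.041),('caseTR',270,260,.041),('caseBL',207,282,.041),('caseBR',269,287,.041),('boats',198,350,.025),('weight',240,351,.036),('dish',287,341,.012),('vial',408,340,.05),('pestle',488,356,.012),('pL',470,355,.012),('pR',507,358,.012),('b1',448,356,.07),('b2',512,332,.07),('b3',535,362,.07),('b4',568,358,.07),('edge',400,380,0)]:
    print(n,ray(f,u/1.55,v/1.55,z).round(3))
a=f['frame'][200:250,110:240]; b=f['frame'][160:250,255:385]
save(np.vstack([a,b]),'crop1.png',4)
```

```text
mortar [ 0.574 -0.34   0.042]
tape [ 0.727 -0.31   0.02 ]
case [0.58  0.268 0.041]
caseTL [0.614 0.345 0.041]
caseTR [0.609 0.189 0.041]
caseBL [0.551 0.344 0.041]
caseBR [0.541 0.189 0.041]
boats [0.382 0.363 0.025]
weight [0.38  0.257 0.036]
dish [0.408 0.144 0.012]
vial [ 0.413 -0.159  0.05 ]
pestle [ 0.377 -0.364  0.012]
pL [ 0.379 -0.318  0.012]
pR [ 0.372 -0.412  0.012]
b1 [ 0.374 -0.257  0.07 ]
b2 [ 0.435 -0.414  0.07 ]
b3 [ 0.362 -0.47   0.07 ]
b4 [ 0.373 -0.551  0.07 ]
edge [ 0.314 -0.142  0.   ]
```

View pics/crop1.png

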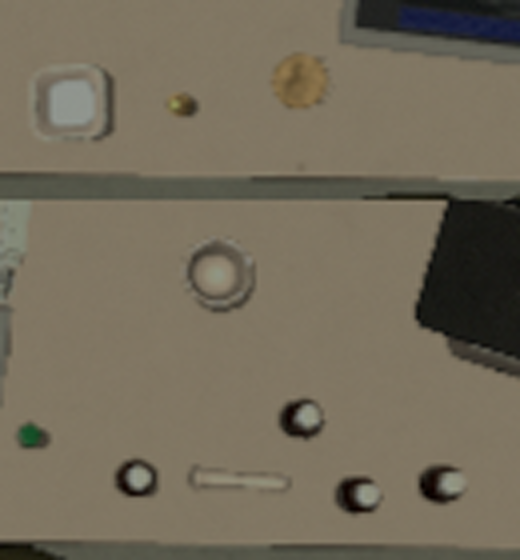

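The crop confirms the leftmost white-capped bottle at crop px (137,478), with the green-capped vial at (32,436) and the pestle centre at (240,480). Next I hover over the mortar area and take a wrist view.

```bash
cat >> h.py <<'E'
from scipy.spatial.transform import Rotation as Rot
def q(a): # tool down, fingers close along world angle a (half turn chosen for j6 range)
    best=None
    return Rot.from_matrix(np.array([[-np.sin(a)*-1,np.cos(a),0],[-np.cos(a)*-1*-1*-1,np.sin(a),0],[0,0,-1]])).as_quat()
def down(p,a):
    """pick of the two half turns the one nearest to the present joints"""
    j0=np.array(monitor.sense()['joints']);o=[]
    for b in(a,a+np.pi):
        y=np.array([np.cos(b),np.sin(b),0]);z=np.array([0,0,-1.]);Q=Rot.from_matrix(np.c_[np.cross(y,z),y,z]).as_quat()
        j=kinematics.ik(p,Q)
        if j is not None:o.append((np.abs(np.array(j)-j0).max(),tuple(Q)))
    return list(min(o)[1])
def go(p,a): env.reach(p,down(p,a))
E
sed -i '/^def q(a)/,/^    return Rot.from_matrix(np.array/d' h.py
python3 - <<'E'
from h import *
print(Rot.from_quat(monitor.sense()['ee_rot']).as_matrix().round(2))
go([.40,-.33,.32],0)
s=monitor.sense();print(s['clock'],s['joints'])
f=grab('wrist'); save(f['frame'],'w1.png',1.5);V=f['view'];print(-V[:3,:3].T@V[:3,3],V[2,:3])
for p in [(.574,-.34,.042),(.374,-.257,.07),(.413,-.159,.05),(.377,-.364,.012)]: print(proj(f,p))
E
```

```text
[[ 0.95  0.32 -0.  ]
 [ 0.32 -0.95  0.  ]
 [ 0.   -0.   -1.  ]]
1.25 [-9.17505626e-01  2.52080054e-01  1.35046404e+00 -2.73528417e-04
  1.54000439e+00 -9.15269722e-01]
[ 0.39909582 -0.24608453  0.46171991] [-0.00103661 -0.32506934 -0.94568962]
[372.46806758 159.67445644]
[236.92336708 102.69037852]
[266.78520939  21.34690045]
[242.58142198 170.34920587]
```

View pics/w1.png

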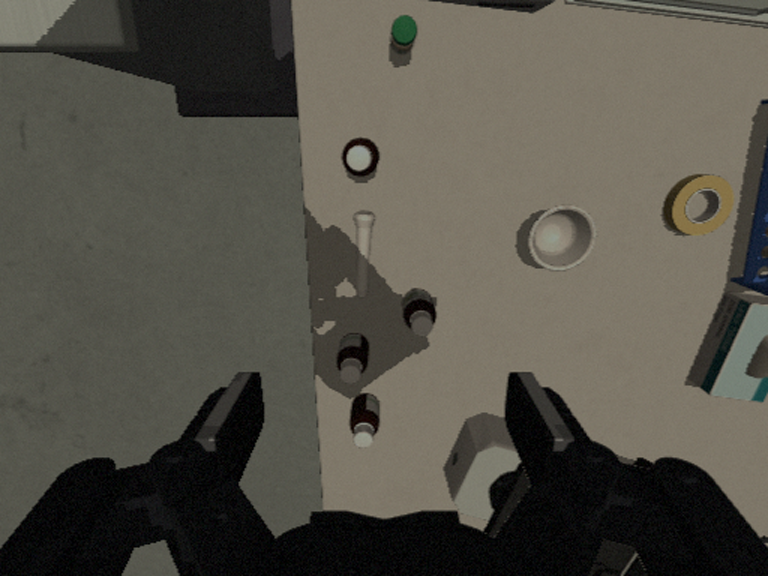

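Wrist view (display px): bottle cap (358,157), vial cap (404,27), mortar rim centre about (562,238), and the pestle from (364,212) to (362,297), its thick end toward the bottle. I'll refine these with masks.

Run:
```python
from h import *
f=dict(np.load('wrist.npz'));g=f['frame'];hsv=cv2.cvtColor(g,cv2.COLOR_RGB2HSV)
sat,val=hsv[...,1],hsv[...,2]
def box(m,x0,y0,x1,y1):
    o=np.zeros(m.shape,np.uint8);o[y0:y1,x0:x1]=m[y0:y1,x0:x1];o=cv2.morphologyEx(o,cv2.MORPH_OPEN,np.ones((2,2)))
    c=max(cv2.findContours(o,cv2.RETR_EXTERNAL,cv2.CHAIN_APPROX_NONE)[0],key=cv2.contourArea);return c
print('bg',hsv[120,300],'mort',hsv[141,375],hsv[158,365],'pest',hsv[145,243],hsv[165,242],hsv[185,241],'shadow',hsv[170,225])
for n,m,b,z in [('mortar',(sat<55),(340,130,405,190),.042),('cap',(sat<50)&(val>120),(222,90,260,120),.071),('vialcap',(hsv[...,0]>45)&(hsv[...,0]<95)&(sat>90),(250,0,290,45),.051),('pestle',(sat<55),(233,135,256,202),.012)]:
    c=box(m.astype(np.uint8)*255,*b);e=cv2.minEnclosingCircle(c);r=cv2.minAreaRect(c)
    print(n,cv2.boundingRect(c),e,r, ray(f,*r[0],z).round(4))
    if n=='pestle':
        bx=cv2.boxPoints(r);print(np.array([ray(f,*p,.012)[:2] for p in bx]).round(4))
t=dict(np.load('top.npz'));g=t['frame'];hsv=cv2.cvtColor(g,cv2.COLOR_RGB2HSV);print('top')
for n,m,b,z in [('weight',(hsv[...,1]>110),(147,220,162,232),.036),('dish',(hsv[...,1]>95),(176,211,196,229),.010),('case',(hsv[...,1]>110),(128,160,180,190),.041),('pestle',(hsv[...,1]<65)&(hsv[...,2]>125),(298,224,332,236),.012),('mortar',hsv[...,1]<62,(300,168,321,190),.042)]:
    c=box(m.astype(np.uint8)*255,*b);r=cv2.minAreaRect(c)
    print(n,cv2.boundingRect(c),r,ray(t,*r[0],z).round(4),cv2.contourArea(c))
    if n in('case','pestle'):print(np.array([ray(t,*p,z)[:2] for p in cv2.boxPoints(r)]).round(4))
```

```text
bg [ 20  40 126] mort [18 46 56] [ 34  28 147] pest [ 36  28 146] [ 22  33 145] [21 33 78] shadow [20 48 64]
mortar (341, 131, 65, 60) ((373.0, 160.5), 43.5230827331543) ((373.0, 160.5), (59.0, 64.0), 90.0) [ 0.575  -0.3413  0.042 ]
cap (243, 91, 18, 30) ((251.5, 105.5), 16.80783462524414) ((251.5, 105.5), (29.0, 17.0), 90.0) [ 0.3932 -0.2605  0.071 ]
vialcap (263, 12, 16, 19) ((270.0, 21.0), 9.486932754516602) ((270.5, 21.0), (18.0, 15.0), 90.0) [ 0.4177 -0.1588  0.051 ]
pestle (234, 136, 23, 67) ((245.0, 169.0), 34.785152435302734) ((245.0, 169.0), (66.0, 22.0), 90.0) [ 0.381  -0.3617  0.012 ]
[[ 0.3645 -0.3085]
 [ 0.399  -0.3085]
 [ 0.3988 -0.4193]
 [ 0.3615 -0.4193]]
top
weight (155, 225, 4, 5) ((156.59999084472656, 227.20001220703125), (2.5298221111297607, 4.427187919616699), 18.43494987487793) [0.3775 0.2499 0.036 ] 7.5
dish (179, 215, 14, 13) ((185.5, 221.0), (12.0, 13.0), 90.0) [0.4039 0.1429 0.01  ] 120.0
case (135, 166, 40, 20) ((154.4862060546875, 175.66554260253906), (38.948333740234375, 17.522598266601562), 4.763641834259033) [0.5767 0.2644 0.041 ] 602.0
[[0.5476 0.3411]
 [0.6162 0.3383]
 [0.6058 0.1873]
 [0.5373 0.1908]]
pestle (299, 225, 34, 12) ((315.5, 230.5), (11.0, 33.0), 90.0) [ 0.3736 -0.3664  0.012 ] 363.0
[[ 0.3942 -0.3017]
 [ 0.396  -0.4315]
 [ 0.353  -0.4311]
 [ 0.3513 -0.3017]]
mortar (301, 169, 21, 22) ((311.0, 179.5), (21.0, 20.0), 90.0) [ 0.5708 -0.3448  0.042 ] 414.5
```

Run:
```python
from h import *
f=dict(np.load('wrist.npz'));hsv=cv2.cvtColor(cv2.GaussianBlur(f['frame'],(3,3),0),cv2.COLOR_RGB2HSV)
H,S,V=[hsv[...,i].astype(int) for i in range(3)]
for n,m,b,z in [('mortar',(H>23)|(S<33),(345,130,405,188),.042),('cap',(S<36)&(V>135),(226,92,255,120),.071),('pestle',(S<37)&(V>70),(234,136,254,202),.014)]:
    x0,y0,x1,y1=b;o=np.zeros(S.shape,np.uint8);o[y0:y1,x0:x1]=m[y0:y1,x0:x1]
    c=max(cv2.findContours(o,cv2.RETR_EXTERNAL,cv2.CHAIN_APPROX_NONE)[0],key=cv2.contourArea);r=cv2.minAreaRect(c);B=cv2.boundingRect(c)
    print(n,B,r,ray(f,*r[0],z).round(4),ray(f,B[0]+B[2]/2,B[1]+B[3]/2,z).round(4))
print('hand',ray(f,375,158.7,.042),ray(f,238.7,104.7,.071),ray(f,364/1.5,213/1.5,.012),ray(f,362/1.5,297/1.5,.012))
print('display corner',[ray(dict(np.load('top.npz')),390/1.55,335/1.55,z)[:2] for z in(0,.03,.06)])
```

```text
mortar (361, 152, 13, 16) ((366.7615661621094, 159.40769958496094), (11.783299446105957, 15.256272315979004), 7.125016689300537) [ 0.5654 -0.3396  0.042 ] [ 0.5666 -0.3405  0.042 ]
cap (232, 98, 14, 15) ((238.6000213623047, 104.80001068115234), (13.416406631469727, 13.416407585144043), 26.56505012512207) [ 0.3762 -0.2596  0.071 ] [ 0.3767 -0.2605  0.071 ]
pestle (240, 143, 6, 4) ((242.5, 144.5), (3.0, 5.0), 90.0) [ 0.3777 -0.3215  0.014 ] [ 0.3785 -0.3223  0.014 ]
hand [ 0.57760558 -0.33851797  0.042     ] [ 0.37634073 -0.25950085  0.071     ] [ 0.37793631 -0.31787207  0.012     ] [ 0.37406022 -0.41205814  0.012     ]
display corner [array([ 0.42703106, -0.11572705]), array([ 0.42544248, -0.11505265]), array([ 0.42385389, -0.11437825])]
```

```bash
cat >> h.py <<'E'
def pick(x,y,z,a,up,effort=30):
    go([x,y,z+.12],a); env.movel([x,y,z],.15); env.close_gripper(effort)
    print('gap',monitor.sense()['finger_gap']); env.movel([x,y,z+up],.2)
    s=monitor.sense();print('lifted gap',s['finger_gap'],'F',np.round(s['contact_force'],1),s['clock'])
def place(x,y,z,up=.12,guard=None):
    print('guard',env.movel([x,y,z],.06,guard=guard)); p=monitor.sense()['position'];env.hold(.2); env.release(); env.hold(.2)
    env.movel([x,y,p[2]+up],.2); print('placed at',np.round(p,4),monitor.sense()['clock'])
E
python3 - <<'E'
from h import *
pick(.376,-.2595,.012,0,.07)
env.movel([.576,-.259,.082],.2)
place(.576,-.259,.0125)
E
```

```text
gap 0.4028698980035374
lifted gap 0.3991800717972247 F [-0.5  0.6 -0.5] 4.0917
guard False
placed at [ 0.5762 -0.2591  0.0128] 8.25
```

Run:
```python
from h import *
env.movel([.48,-.25,.25],.25)
pick(.416,-.159,.012,-np.pi/4,.12,25)
go([.50,-.30,.20],0); env.movel([.576,-.419,.16],.25)
place(.576,-.419,.0125)
env.movel([.45,-.36,.30],.25)
f=grab('wrist'); save(f['frame'],'w2.png',1.5)
for p in [(.576,-.339,.042),(.576,-.259,.071),(.576,-.419,.051)]: print(proj(f,p)*1.5)
print(monitor.sense()['clock'])
```

```text
gap 0.2650175978945782
lifted gap 0.25709463970854496 F [-0.1  0.1 -0.9] 12.125
guard False
placed at [ 0.5761 -0.4191  0.0127] 18.1167
[519.66869657 213.3373028 ]
[540.68732266 119.73114441]
[513.95830975 297.214649  ]
19.1833
```

View pics/w2.png

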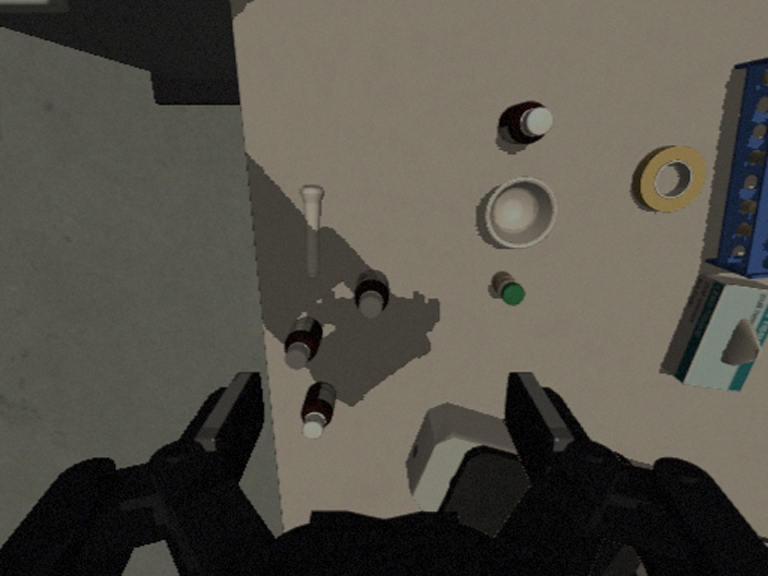

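Mortar rim centre is (520,212), bottle cap (538,121), vial cap (512,293). All are within about 3 mm of prediction and the mortar has not moved. The pestle runs from (312,187) to (313,276).

I'll set the pestle 2 cm short of its spot so the opening fingers clear the mortar, then push it home with shut fingers.

Run:
```python
from h import *
f=dict(np.load('wrist.npz'))
A=ray(f,312/1.5,187/1.5,.012);B=ray(f,313/1.5,276/1.5,.012);print(A,B,np.linalg.norm(A-B))
M=np.array([.576,-.339])
C=((A+B)/2)[:2]; d=(A-B)[:2]; a=np.arctan2(d[1],d[0])-np.pi/2; print(C,a)
C=(C+[.376,-.365])/2; a=(a-.04)/2
pick(C[0],C[1],.004,a,.10,40)
env.reach([M[0]-.097,M[1],.104],down([M[0]-.097,M[1],.104],0))
place(M[0]-.097,M[1],.0045,up=.14)
env.movel([.40,-.339,.22],.25)
f=grab('wrist'); save(f['frame'][50:300,100:500],'w3.png',2)
for p in [(M[0]-.097,M[1]+.049,.012),(M[0]-.097,M[1]-.049,.012),(*M,.042)]: print((proj(f,p)-[100,50])*2)
```

```text
[ 0.37866296 -0.31798946  0.012     ] [ 0.37473023 -0.40966569  0.012     ] 0.09176054981112224
[ 0.3766966  -0.36382758] -0.04287172519400717
gap 0.221853827745993
lifted gap 0.22686591661964997 F [-0.   0.2 -2.1] 22.1833
guard False
placed at [ 0.4791 -0.3391  0.0048] 26.4
[443.92943414 150.9476129 ]
[432.73632086 303.32219982]
[616.51212222 242.7347441 ]
```

View pics/w3.png

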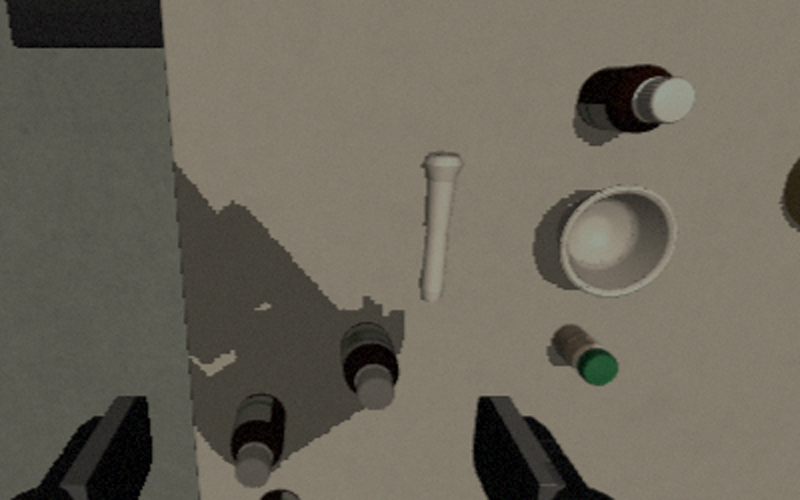

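Pestle ends are at (441,154) and (431,300), as predicted, and the mortar is unmoved. Now the push.

Run:
```python
from h import *
env.close_gripper(20)
go([.437,-.335,.12],np.pi/2)
env.movel([.437,-.335,.005],.15)
env.movel([.4745,-.335,.005],.03,guard=15)
print(monitor.sense()['position'],monitor.sense()['contact_force'])
env.movel([.45,-.335,.005],.08);env.movel([.43,-.335,.15],.25);env.release()
go([.40,-.339,.22],0)
f=grab('wrist'); save(f['frame'][50:300,100:500],'w4.png',2)
M=[.576,-.339]
for p in [(M[0]-.08,M[1]+.049,.012),(M[0]-.08,M[1]-.049,.012),(*M,.042)]: print((proj(f,p)-[100,50])*2)
print(monitor.sense()['clock'])
```

```text
[ 0.47447742 -0.33500746  0.00496307] [-0.73063237 -0.2293619  -0.58149877]
[471.93669291 150.24431307]
[458.13535992 302.2170335 ]
[615.56068101 241.94964606]
34.85
```

View pics/w4.png

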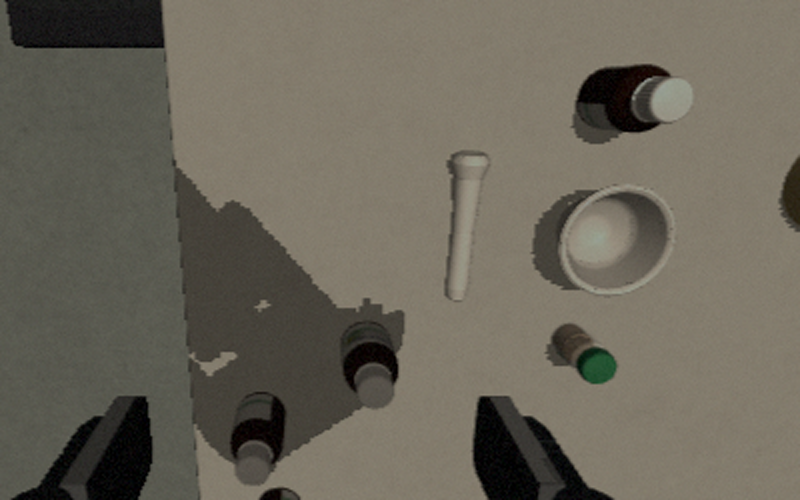

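The pestle is now at (469,152)-(456,300), within 2 mm of target, with the mortar unmoved. Next I go round in front to the left side.

Run:
```python
from h import *
env.movel([.30,-.22,.30],.3)
go([.30,.20,.30],0)
env.movel([.42,.20,.35],.25)
f=grab('wrist'); save(f['frame'],'w5.png',1.5);V=f['view'];print(-V[:3,:3].T@V[:3,3],V[2,:3])
for p in [(.406,.143,.012),(.378,.253,.036),(.577,.2645,.041)]: print(proj(f,p)*1.5)
print(monitor.sense()['clock'])
```

```text
[0.41918976 0.28421203 0.49159032] [-0.00108732 -0.32576006 -0.94545185]
[373.00845645 267.98213667]
[344.40525304 172.41492498]
[539.89513315 160.91490105]
37.85
```

View pics/w5.png

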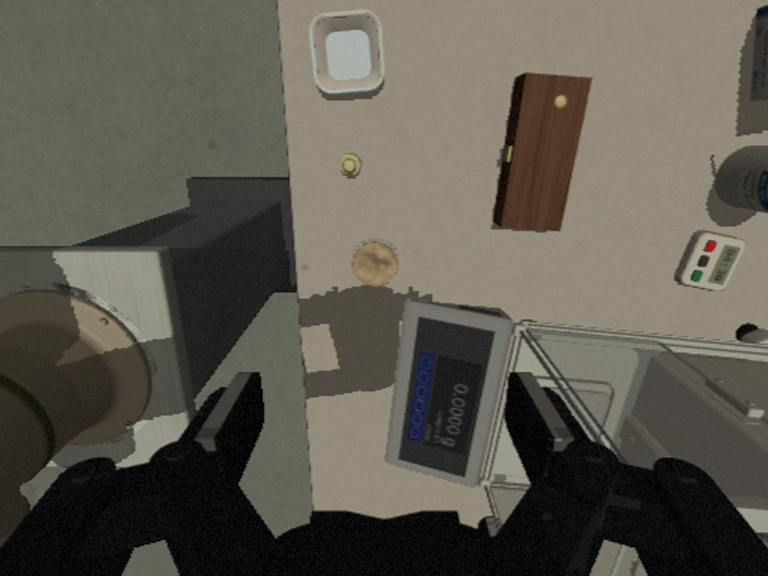

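Wrist view (display px): dish (375,263), weight knob (349,164), lid corners about (526,73), (591,77), (561,231), (502,229). There is a brass dot on the lid at (560,101).

Run:
```python
from h import *
f=dict(np.load('wrist.npz'));hsv=cv2.cvtColor(f['frame'],cv2.COLOR_RGB2HSV);S=hsv[...,1].astype(int)
P=[ray(f,u/1.5,v/1.5,.041)[:2] for u,v in[(526,73),(591,77),(561,231),(502,229)]];print(np.round(P,4))
for i in range(4):print(np.linalg.norm(P[i]-P[(i+1)%4]).round(4))
c=np.mean(P,0);print('c',c,'dot',ray(f,560/1.5,101/1.5,.041),'ang',[np.arctan2(*(P[i]-P[j])[[0,1]]) for i,j in((0,3),(1,2))])
for n,b,z,t in[('dish',(225,150,275,198),.012,62),('weight',(220,95,245,122),.03,80)]:
    x0,y0,x1,y1=b;o=np.zeros(S.shape,np.uint8);o[y0:y1,x0:x1]=S[y0:y1,x0:x1]>t
    k=max(cv2.findContours(o,cv2.RETR_EXTERNAL,cv2.CHAIN_APPROX_NONE)[0],key=cv2.contourArea);B=cv2.boundingRect(k);r=cv2.minEnclosingCircle(k);print(n,B,r,ray(f,*r[0],z).round(4))
print(ray(f,375/1.5,263/1.5,.01),ray(f,349/1.5,164/1.5,.033))
save(f['frame'][30:200,210:410],'w6.png',4)
```

```text
[[0.5542 0.3449]
 [0.6167 0.3414]
 [0.6081 0.1926]
 [0.5448 0.1948]]
0.0625
0.149
0.0633
0.1504
c [0.58095538 0.26841231] dot [0.58990032 0.32032588 0.041     ] ang [np.float64(0.06261836009329333), np.float64(0.05780699373587527)]
dish (235, 161, 30, 30) ((249.5, 175.5), 15.182326316833496) [0.4075 0.1488 0.012 ]
weight (227, 103, 13, 14) ((233.0806427001953, 109.33870697021484), 6.978771686553955) [0.3832 0.2611 0.03  ]
[0.40833271 0.14848859 0.01      ] [0.38274207 0.26121634 0.033     ]
```

View pics/w6.png

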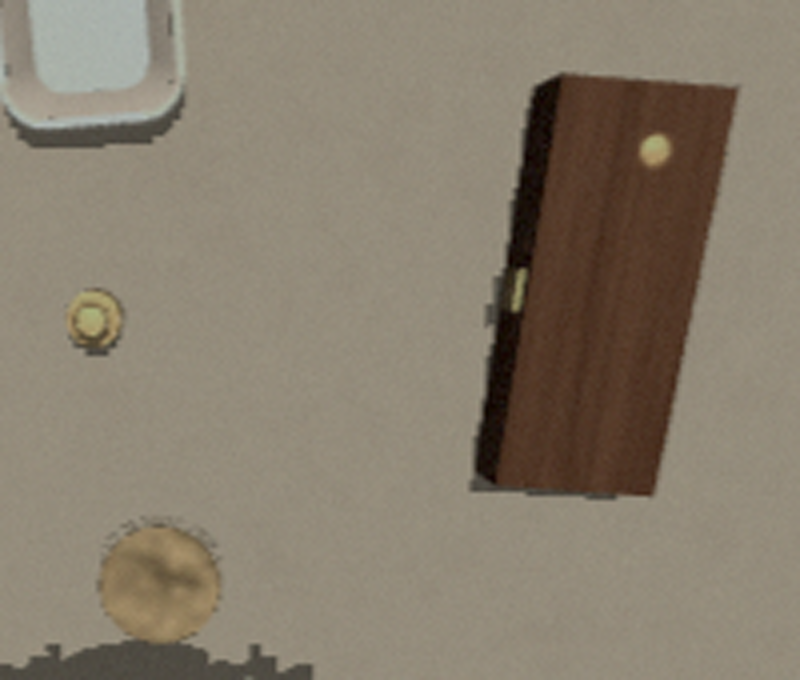

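The crop shows the weight at (92,320), the dish at (160,585) and the lid clear around its middle; the stud on it is 5 cm from the centre. Now the dish.

Run:
```python
from h import *
x,y,z=.408,.1485,-.003
go([x,y,.10],0)
print('guard',env.movel([x,y,z],.08,guard=10), monitor.sense()['position']); env.close_gripper(20)
print('gap',monitor.sense()['finger_gap']); env.movel([x,y,.10],.15)
s=monitor.sense();print('gap',s['finger_gap'],s['contact_force'],s['clock'])
f=grab('wrist'); save(f['frame'][100:384],'w7.png',1.5)
```

```text
guard False [ 0.40829047  0.14853152 -0.00264642]
gap 0.6574521210780443
gap 0.6519731437134915 [ 0.02220304 -0.4730452  -1.30353555] 41.5083
```

View pics/w7.png

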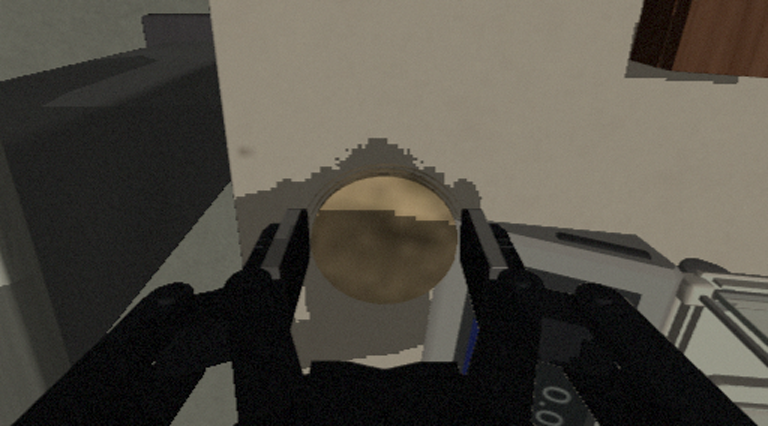

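The dish is held level between the pads, centred near (384,240).

Run:
```python
from h import *
f=dict(np.load('wrist.npz')); D=ray(f,384/1.5,240/1.5+100,.115);print('dish',D,ray(f,256,277/1.5+0*0+100-25,.115))
off=np.clip(D[1]-.1485,-.006,.006)
L=[.580,.267-off]
env.movel([.40,.24,.12],.25); env.movel([L[0],L[1],.12],.25)
place(*L,.0372,up=.10,guard=5)
env.movel([.45,.267,.25],.25)
f=grab('wrist'); save(f['frame'][20:240,150:450],'w8.png',2.5)
for p in [(.58,.267,.053),(.3828,.2612,.033)]:print((proj(f,p)-[150,20])*2.5)
print(monitor.sense()['clock'])
```

```text
dish [0.40705071 0.15234527 0.115     ] [0.40705067 0.15254246 0.115     ]
guard True
placed at [0.5799 0.2631 0.0381] 45.7333
[533.68561251 366.71491493]
[137.04014708 367.91115345]
46.6167
```

View pics/w8.png

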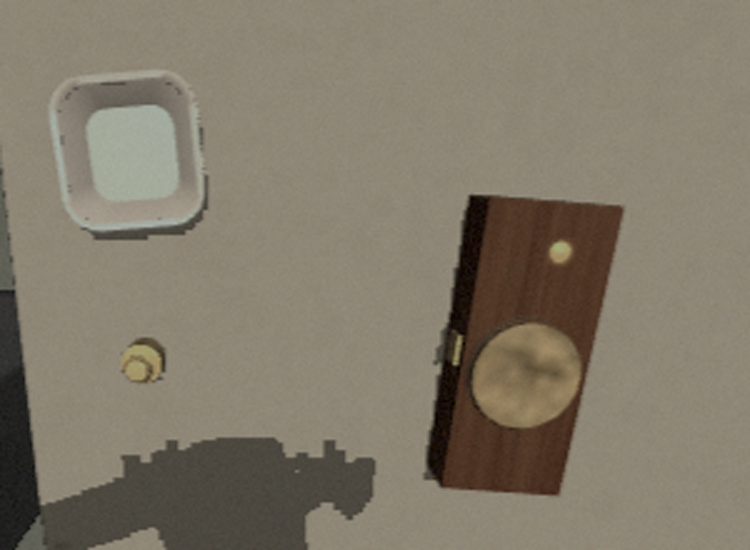

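The dish lies flat at (526,375) on the lid, whose corners are (488,195), (623,206), (559,495), (441,487). The weight knob is at (137,368). I'll compute the offset.

Run:
```python
from h import *
f=dict(np.load('wrist.npz'))
g=lambda u,v,z:ray(f,u/2.5+150,v/2.5+20,z)[:2]
P=[g(*p,.041) for p in[(488,195),(623,206),(559,495),(441,487)]];print(np.round(P,4),'lid',np.mean(P,0))
hsv=cv2.cvtColor(f['frame'],cv2.COLOR_RGB2HSV)[140:196,330:388]
print('dish',g(526,375,.053),g(526,375,.047),'edges',g(470,375,.05),g(582,375,.05),g(526,321,.05),g(526,430,.05))
print('weight knob',g(137,370,.034))
```

```text
[[0.5532 0.3463]
 [0.6169 0.3414]
 [0.6069 0.1933]
 [0.5432 0.1979]] lid [0.58004184 0.26970216]
dish [0.57675983 0.26283567] [0.57900623 0.26125918] edges [0.55028235 0.26202503] [0.60546542 0.2620698 ] [0.57467484 0.2888343 ] [0.5813238  0.23331858]
weight knob [0.38290266 0.26034367]
```

The dish sits about 7 mm off in y, because my offset correction was wrong. I'll regrip and mend it, then do the weight.

Run:
```python
from h import *
x,y,z=.579,.262,.038
env.movel([x,y,.12],.25); env.movel([x,y,z],.08,guard=10); env.close_gripper(20); print(monitor.sense()['finger_gap'])
env.movel([x,y,.055],.08); env.movel([.580,.2685,.055],.05)
place(.580,.2685,.0372,up=.10,guard=5)
env.movel([.45,.267,.25],.25)
f=grab('wrist'); save(f['frame'][20:240,150:450],'w9.png',2.5)
print(monitor.sense()['clock'],(proj(f,(.58,.269,.050))-[150,20])*2.5)
```

```text
0.6583893188592985
guard True
placed at [0.5801 0.2684 0.0366] 51.5167
52.4083 [532.00398313 361.31108645]
```

View pics/w9.png

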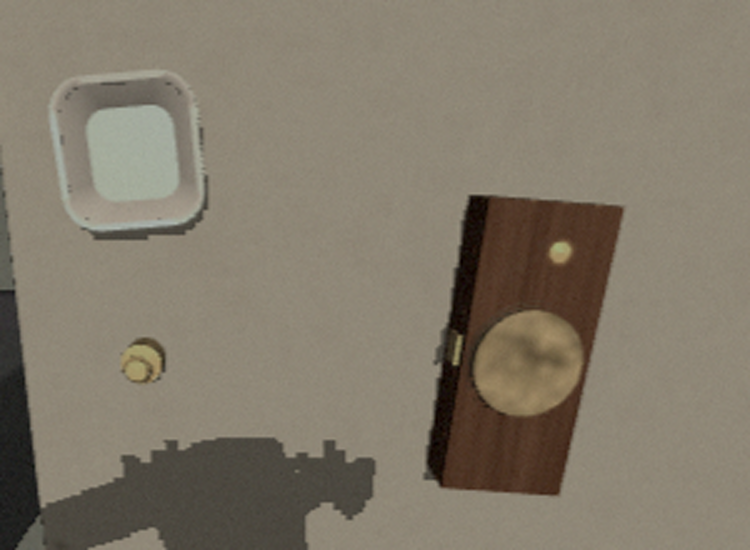

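The dish is now at (528,363), within 2 mm of the lid middle. Now the weight.

Run:
```python
from h import *
env.movel([.383,.2608,.20],.25)
pick(.383,.2608,.008,0,.14,35)
env.movel([.579,.2685,.148],.25)
env.movel([.579,.2685,.075],.1)
place(.579,.2685,.0600,up=.12,guard=4)
env.movel([.45,.267,.27],.25)
f=grab('wrist'); save(f['frame'][20:240,150:450],'w10.png',2.5)
print(monitor.sense()['clock'],(proj(f,(.579,.2685,.089))-[150,20])*2.5)
```

```text
gap 0.24367708146258887
lifted gap 0.2467790262571536 F [-0.6 -0.9 -1.6] 55.6833
guard True
placed at [0.5793 0.2686 0.0603] 59.5917
60.4167 [542.01924949 372.13090718]
```

View pics/w10.png

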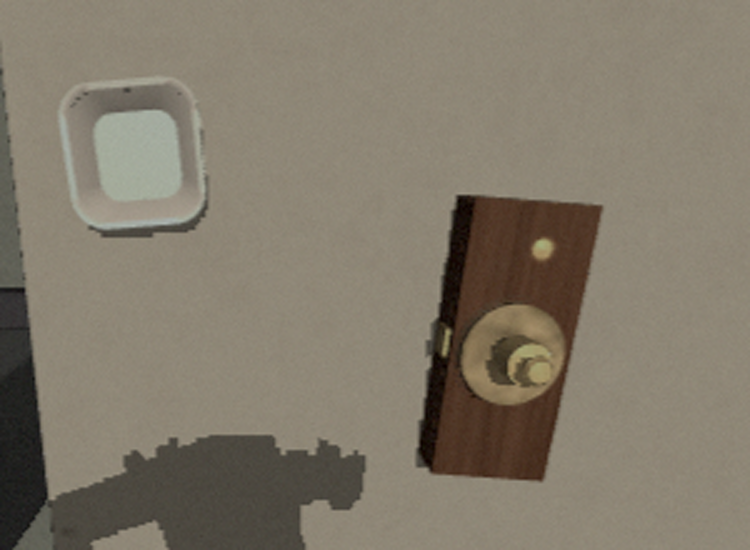

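The weight stands upright on the dish, knob at (539,371) against a predicted (542,372). I'll do one final check with the top camera, clear of everything.

Run:
```python
from h import *
env.movel([.32,.20,.30],.25)
f=grab('top'); save(f['frame'][125:250,100:380],'t2.png',2.8)
for p in [(.576,-.339,.042),(.576,-.259,.071),(.576,-.419,.051),(.496,-.339,.012),(.58,.269,.089)]: print(((proj(f,p)-[100,125])*2.8).round())
```

```text
[587. 149.]
[532. 145.]
[645. 149.]
[584. 208.]
[143. 134.]
```

View pics/t2.png

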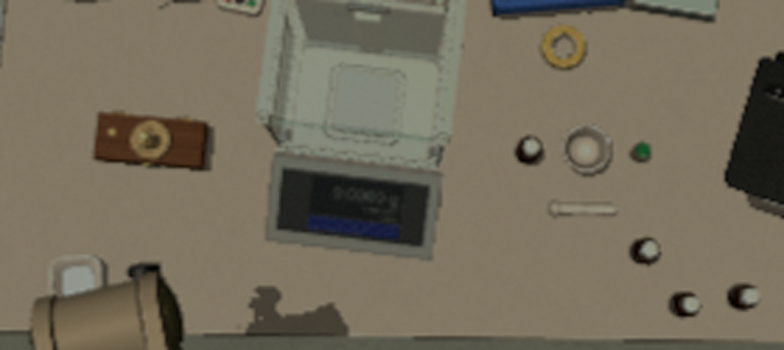

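Mortar (588,150), bottle cap (532,146), vial cap (641,150) and pestle (583,209) all match prediction. The dish at (150,140) is on the case middle (151,141), and the tape and boats are in place.

Run:
```python
from h import *
s=monitor.sense();print(s['clock'],np.round(s['contact_force'],1));print(job.hand_in())
```

```text
61.2167 [ 0.1 -1.  -0.2]
the job is handed in; nothing more can be done
None
```

The bench is laid out as asked and the job is handed in at about 61 s of the 136 s allowed. I did the five things in the order you listed.

- **Around the mortar:** the bottle stands to its left, the vial to its right, and the pestle lies crosswise in front. I set the pestle down 2 cm short and pushed it the rest of the way, so the opening fingers would clear the mortar. The last wrist views put each within about 3 mm of its 8 cm spot, and the final top view agreed.
- **Dish:** my first placing was about 7 mm off along the case because of a wrong offset correction. I regripped it and moved it, and it now lies within about 2 mm of the lid's middle.
- **Weight:** it stands upright on the dish, within about 2 mm of where I aimed.
- **Left alone:** the mortar showed no movement, and the tape and weighing boats were never approached or touched.

**Checks that disagreed:**
- In the final top view the weight's knob appeared about 7 mm off my predicted point. The dish still sat on the middle of the case in that same picture, so I took the gap for camera calibration error and pixel size.
- The lid measured about 63 mm deep, against the 72 mm stated for the case. I took the difference to be the clasp and centred the dish on the lid itself.

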